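Take the hot lid off the bun warmer with the lid lifter

TASK

The lid of the bun warmer is hot: take the yellow-handled lid lifter from its wooden rack, hook it under the middle of the lid's loop and lift the lid straight up off the pot, keeping it level and never touching it with the gripper or arm. Set the lid down gently, flat in the middle of the round cork mat, unhook the lifter, and hang it back in its rack as it was (either way round). Leave the mug, tumbler, bowl and jar undisturbed.

Things in the scene. Friction and masses are not known exactly. Their poses are not given: they have to be found in the camera images.
- lifter: lid lifter: yellow bar handle 140 long (its x) x 22 wide (y) x 26 high (z) mm with a dark steel C-shaped hook below, about 0.2 kg. Origin at the centre of the handle: grip there, from above, across y. The hook is 14 wide (y), 6 thick: a shank goes down at x = +12 to +18 to a level foot that runs back to x = -18, with a lip at x = -18 to -12. The hook is open to -x.
- lifter_cradle (a point): middle of the upper face of the lifter's hook foot, 85 mm straight below the handle's centre; axes as the lifter's. The loop's bar rests here, between shank (x = +12) and lip (x = -12, 8 high). The foot's underside is 6 below this point.
- rack: wooden rack for the lifter, fixed: base 150 (x) x 90 x 8 mm, two end uprights 10 thick at x = -58 and +58, tops at 95, each with a notch between two outward-leaning ears (up to 118 high), about 30 wide at the bottom and widening upwards. The handle lies along x in both notches, the hook hanging between the uprights. Origin under the centre of the base.
- rack_seat (a point): point on the rack where the centre of the lifter's handle lies when it hangs in the notches, 108 mm above the table; axes as the rack's.
- lid: round steel lid, loose, 196 diameter, 0.3 to 0.52 kg, on the pot. Origin: centre of its lowest face. A plug of 162 diameter reaches 8 below the flange into the pot; flange 8 to 14 above the origin, dome to 22. Its black loop handle stands in its y-z plane: posts at y = -34 and +34, level bar between them, rod 8 thick; opening 60 wide, 40 high, entered along x from either side.
- lid_loop (a point): middle of the loop's level bar (centre of the rod), 66 mm above the lid's origin, bar's underside 62 above it; axes as the lid's (bar along y). Hung from here the lid hangs level; hung off-centre it tilts.
- warmer: bun warmer, fixed: a black round heating base 216 diameter, 35 high, carrying a red pot 190 outer and 176 inner diameter with its rim 110 above the table; small side handles reach 121 from the axis. Origin under the centre. The closed lid's origin is 102 above the table.
- pot_mouth (a point): centre of the pot's rim, 110 mm above the table.
- mat: round cork mat, fixed, 210 diameter, 12 thick; origin under its centre.
- mat_top (a point): centre of the cork mat's upper face, 12 mm above the table; the lid's origin comes here.
- mug: blue mug, 80 diameter, 90 high, a bystander; origin under its centre
- tumbler: orange tumbler, 70 diameter, 110 high, a bystander; origin under its centre
- jar: small amber jar, 50 diameter, 70 high, a bystander; origin under its centre
- bowl: white bowl, 130 diameter, 50 high, a bystander; origin under its centre
Mind the look-alikes: they are no part of the job. There is more than one size of the lifter; the one meant has the size given above.

How it is judged:
By the outcome, as a careful person would: the job done as asked, in the order asked, and still so for the second after the job is handed in, with the robot touching nothing.
It also fails if it takes over 72 s, if anything falls off the work surface, if the arm or the gripper's body presses on something with over 40 N, if the wrist force passes 120 N, or if a joint passes its speed limit or range.

ROBOT

A 7-joint arm with a two-finger parallel gripper is mounted at the origin on the work surface. World frame = base frame: x ahead of the robot, y to its left, z up, the work surface at z = 0. Lengths are in m, angles in degrees, forces in N, time in s.
With the tool pointing down it reaches from about 0.425 to 0.875 m from the base axis. Payload 4.7 kg.
Tool frame: the origin (TCP) lies between the finger pads; the fingertips stand 8 mm ahead of it and the grasp point (between the pads) lies 11 mm behind it; z points along the fingers, y is the line along which they close (so a half turn about z gives the same grasp; the last joint's range is limited). The gripper opens to 87 mm and grips with 3 to 60 N. Pads are 19 mm wide; open, the fingers measure 117 mm over their backs; the gripper's body (75 mm by 190 mm) begins 51 mm behind the grasp point.
Start: joints at [-69.15, 18.392, -4.016, 83.108, 1.295, 78.541, -3.26], TCP at [0.223, 0.611, 0.231] pointing down, gripper open.
Joint ranges: [-163.93, 163.93], [-17.29, 119.83], [-79.2, 71.16], [3.27, 140.29], [-89.18, 269.18], [5.43, 117.66], [-154.24, 154.24]. Speed limits (degrees/s): [147.25, 147.25, 180, 180, 180, 180, 180].

INTERFACE

Orientations are given as [roll, pitch, yaw] about the fixed x, y, z axes, in that order (R = Rz(yaw) Ry(pitch) Rx(roll)).
In Python, from cell import env, viewer gives the robot as it stands. The module is installed in compiled form; this text tells all that it offers.
- The arm moves only by the tool arm_command, never from a script. Its argument "series" is a list of rows, each a list of 2 entries, a list of its own where there are three numbers: the shift along the tool's x, y, z in mm, then the turn about the tool's z in rad. A call has exactly 5 rows; each row is the pose to reach, as a shift and turn from the pose commanded when the call began, along the tool's axes at that moment; what a row does not reach only later rows make up. A row lasts 1/10 s, in which the tool goes at most 50 mm and 8.59 degrees, less where a joint would pass 70% of its speed; a pose out of reach is approached as far as the arm can. A call with a gripper value outside its range is refused whole. "grip" is the gripper command: -1 is fully open, 1 is shut, values between are in proportion, set as the call begins (left out, the last holds). The fingers move at their own pace and stop on an object; "grip_force" is the grip in N (left out, the last holds). Time passes only in rows, so rows that repeat a pose let the fingers close, or fill a call up. It gives the time, the measured TCP pose, the force, the opening and the grip force at its end, in the units of the state.
- env.get_obs(): the state, without advancing time (a new reading comes with each control period).
- viewer.read_camera(name): name is "scene" or "top" or "wrist"; returns (picture, depth): 400x640x3 uint8, blue, green, red; 400x640 float32, m along the optical axis (not along the pixel's ray), 0 where there is no reading.
- viewer.calibration(name): a dict with "K" (3x3 intrinsics, pixels), "T" (4x4, takes a point from camera to world coordinates); the wrist camera has in their place "hand_eye" (4x4, takes a point from camera to tool coordinates, whose origin is the TCP and whose axes are the flange's). Camera axes: x right, y up, looking along -z (the intrinsics and any distortion apply to the point x, -y, -z); pixel columns grow to the right and rows downward; lengths in m; the calibration is good to about 2 mm. A picture is of the moment at which its call begins: read the wrist's pose just before it. calibration takes no time and is no camera call.
- env.sign_off(): hands the job in; it is judged then, once.
The state is a dict: "time_s": time; "qpos": joint angles; "joint_velocities": joint speeds; "effort": joint torques, N m; "tool_pos": TCP position; "tool_rot": TCP orientation; "force": force on the tool from outside, world axes, zero at the start; "wrist_torque": the same for the moment, N m; "grip_width": finger opening in m; "grasp_force": force on a finger pad.
Only numpy, scipy, OpenCV 4.12 (cv2) and the standard library are available. Lean on these libraries where they do the work, as an engineer would, in place of code of your own. Each camera call takes 0.05 s, during which the arm holds its last target. There are 200 camera calls.

## Working session

There is one attempt and no reset: what is moved stays moved. The work goes in short steps, Python scripts to look and compute and a tool call to move; the robot and the scene stay as the last step left them, time stands still between calls to the robot, and variables do not carry over. Pictures are saved under pics/ and viewed, at most 10 in all, crops included, and the job is handed in when it is done.

Besides the shell and the picture viewer there is one more tool, called after "Request:" as a command line: name --argument value ..., lists and objects as JSON in quotes. arm_command: Moves the arm, as the interface text tells. Its arguments: {"type":"object","properties":{"series":{"type":"array"},"grip":{"type":"number"},"grip_force":{"type":"number"}},"required":["series"]}

```bash
mkdir -p pics
python3 - <<'E'
from cell import env, viewer
import cv2,numpy as np
o=env.get_obs();print({k:np.round(v,3).tolist() for k,v in o.items()})
for n in ("scene","top"):
    p,d=viewer.read_camera(n);cv2.imwrite(f"pics/{n}0.png",p);np.savez(f"{n}0.npz",p=p,d=d)
    c=viewer.calibration(n);print(n,{k:np.round(v,3).tolist() for k,v in c.items()})
print({k:np.round(v,3).tolist() for k,v in viewer.calibration("wrist").items()})
E
```

```text
{'time_s': 0.0, 'qpos': [-69.149, 18.439, -4.014, 83.175, 1.294, 78.541, -3.26], 'joint_velocities': [-0.056, 0.08, 0.018, 0.057, 0.07, 0.011, 0.098], 'effort': [0.0, -49.129, -0.403, -31.252, -0.064, 0.044, 0.0], 'tool_pos': [0.223, 0.61, 0.229], 'tool_rot': [-179.89, 0.005, 159.957], 'force': [-0.17, -0.456, 0.161], 'wrist_torque': [0.023, 0.014, 0.005], 'grasp_force': 0.0, 'grip_width': 0.087}
scene {'K': [[392.042, 0.0, 318.927], [0.0, 392.042, 194.302], [0.0, 0.0, 1.0]], 'T': [[0.842, -0.346, 0.414, 0.905], [0.54, 0.518, -0.664, -0.625], [0.015, 0.782, 0.623, 0.659], [0.0, 0.0, 0.0, 1.0]]}
top {'K': [[437.791, 0.0, 321.737], [0.0, 437.791, 197.907], [0.0, 0.0, 1.0]], 'T': [[0.01, 0.998, -0.067, 0.463], [-1.0, 0.009, -0.024, -0.055], [-0.023, 0.067, 0.997, 1.3], [0.0, 0.0, 0.0, 1.0]]}
{'K': [[275.407, 0.0, 317.123], [0.0, 275.407, 194.206], [0.0, 0.0, 1.0]], 'hand_eye': [[-0.001, 0.96, 0.28, 0.078], [1.0, 0.001, -0.0, 0.0], [-0.001, 0.28, -0.96, -0.153], [0.0, 0.0, 0.0, 1.0]]}
```

View pics/top0.png

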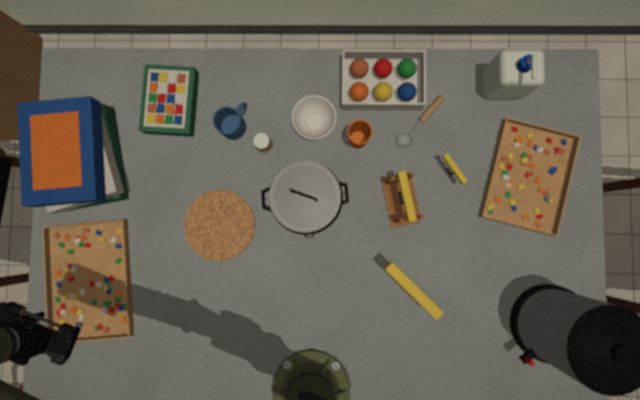

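View pics/scene0.png

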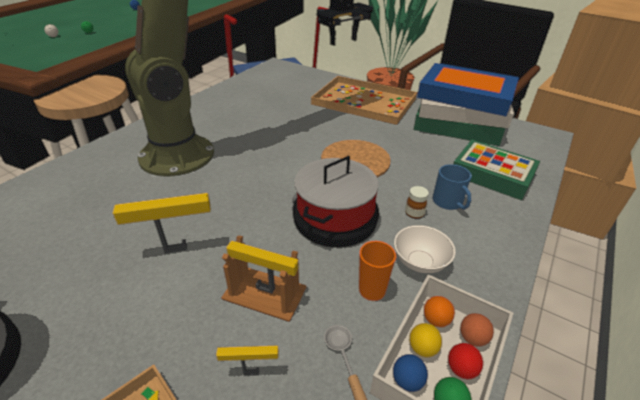

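The top view shows three yellow-handled lifters: a large one lying at (410,287), a small one at (455,168), and one in the wooden rack at (407,195). The racked one should be ours, so I'll check its length. The lid is at (305,197) with its loop from (290,190) to (316,199), and the mat is at (220,225).

```bash
cat > h.py <<'E'
import cv2,numpy as np
from cell import env,viewer
from scipy.spatial.transform import Rotation as R
def pts(n,d,T=None):
    c=viewer.calibration(n);K=c["K"];T=c["T"] if T is None else T
    v,u=np.mgrid[:d.shape[0],:d.shape[1]]
    P=np.stack([(u-K[0,2])/K[0,0]*d,-(v-K[1,2])/K[1,1]*d,-d,np.ones_like(d)],-1)
    return (P@np.asarray(T).T)[...,:3]
def wristT(o):
    M=np.eye(4);M[:3,:3]=R.from_euler('xyz',o["tool_rot"],degrees=True).as_matrix();M[:3,3]=o["tool_pos"]
    return M@np.asarray(viewer.calibration("wrist")["hand_eye"])
def rect(q):
    (c,s,a)=cv2.minAreaRect((q[:,:2]*1000).astype(np.float32));b=cv2.boxPoints((c,s,a))
    e=[b[1]-b[0],b[2]-b[1]];e=max(e,key=np.linalg.norm)
    return np.round(c,1),np.round(s,1),round(np.degrees(np.arctan2(e[1],e[0]))%180,1)
def circ(q):
    A=np.c_[2*q[:,:2],np.ones(len(q))];s=np.linalg.lstsq(A,(q[:,:2]**2).sum(1),rcond=None)[0]
    return s[:2],np.sqrt(s[2]+s[0]**2+s[1]**2)
def yellow(p):
    h=cv2.cvtColor(p,cv2.COLOR_BGR2HSV);return cv2.inRange(h,(22,140,90),(34,255,255))>0
E
python3 - <<'E'
from h import *
for n in("top","scene"):
    z=np.load(n+"0.npz");p,d=z["p"],z["d"];P=pts(n,d)
    print(n,"table z",np.median(P[d>0][np.abs(P[d>0][:,2])<.03][:,2]))
    k,l,s,c=cv2.connectedComponentsWithStats(yellow(p).astype(np.uint8))
    for i in range(1,k):
        if s[i,4]<60: continue
        q=P[(l==i)&(d>0)]; zt=np.percentile(q[:,2],90); print("yellow",c[i].round(),s[i,4],"z",np.percentile(q[:,2],[10,50,90]).round(3),rect(q[q[:,2]>zt-.012]))
    ok=d>0
    # loop bar: z ~ .164-.172
    q=P[ok&(P[...,2]>.145)&(P[...,2]<.19)&(abs(P[...,0]-.5)<.12)&(abs(P[...,1])<.12)]
    print("loop",len(q),rect(q), np.median(q[:,2]))
    f=ok&(P[...,2]>.105)&(P[...,2]<.135)&(abs(P[...,0]-.47)<.16)&(abs(P[...,1])<.14)
    q=P[f];print("lid",len(q),cv2.minEnclosingCircle((q[:,:2]*1000).astype(np.float32)),q.mean(0))
    h=cv2.cvtColor(p,cv2.COLOR_BGR2HSV)
    f=ok&(P[...,2]<.025)&(P[...,2]>.0)&(h[...,1]>80)&(np.hypot(P[...,0]-.39,P[...,1]-.18)<.17)
    q=P[f];print("mat",len(q),cv2.minEnclosingCircle((q[:,:2]*1000).astype(np.float32)),q.mean(0))
p=np.load("scene0.npz")["p"];cv2.imwrite("pics/crop.png",cv2.resize(p[140:390,100:420],None,fx=2.4,fy=2.4,interpolation=2))
E
```

```text
top table z 0.0009551874304855046
yellow [383.  91.] 233 z [0.044 0.056 0.063] (array([ 861.8, -199.1]), array([43.7, 41. ]), np.float32(61.7))
yellow [455. 168.] 184 z [0.069 0.072 0.076] (array([ 632.5, -398.3]), array([94., 16.]), np.float32(34.9))
yellow [407. 196.] 424 z [0.117 0.121 0.124] (array([ 550.7, -254.9]), array([136.1,  22. ]), np.float32(12.5))
yellow [413. 290.] 760 z [0.137 0.139 0.142] (array([ 302.2, -268.6]), array([186.6,  27.3]), np.float32(46.1))
loop 88 (array([548.7,  20.6]), array([72. ,  7.8]), np.float32(70.7)) 0.17150109640332656
lid 3766 ((549.2115478515625, 21.670516967773438), 98.0531005859375) [0.54453796 0.02100473 0.11972205]
mat 2737 ((465.4967041015625, 278.65191650390625), 106.04988861083984) [0.45128731 0.25803089 0.01237686]
scene table z 0.0003221739662615519
yellow [161. 208.] 1843 z [0.114 0.134 0.14 ] (array([ 304.7, -273.1]), array([185.2,  31.6]), np.float32(45.5))
yellow [262. 257.] 1143 z [0.104 0.12  0.122] (array([ 553.2, -258.1]), array([139.,  24.]), np.float32(12.6))
yellow [425. 340.] 828 z [0.038 0.054 0.061] (array([ 865.7, -203.3]), array([45.4, 46.4]), np.float32(162.2))
yellow [247. 353.] 780 z [0.063 0.072 0.074] (array([ 636.3, -401.1]), array([96.2, 16.7]), np.float32(34.2))
loop 158 (array([549.2,  17.5]), array([74.8,  8.2]), np.float32(70.7)) 0.1685213890138718
lid 3116 ((549.0828857421875, 17.85030746459961), 98.60443878173828) [0.55332585 0.00237968 0.1192669 ]
mat 764 ((459.5853576660156, 279.1322021484375), 97.85590362548828) [0.43783692 0.28680903 0.01179289]
```

View pics/crop.png

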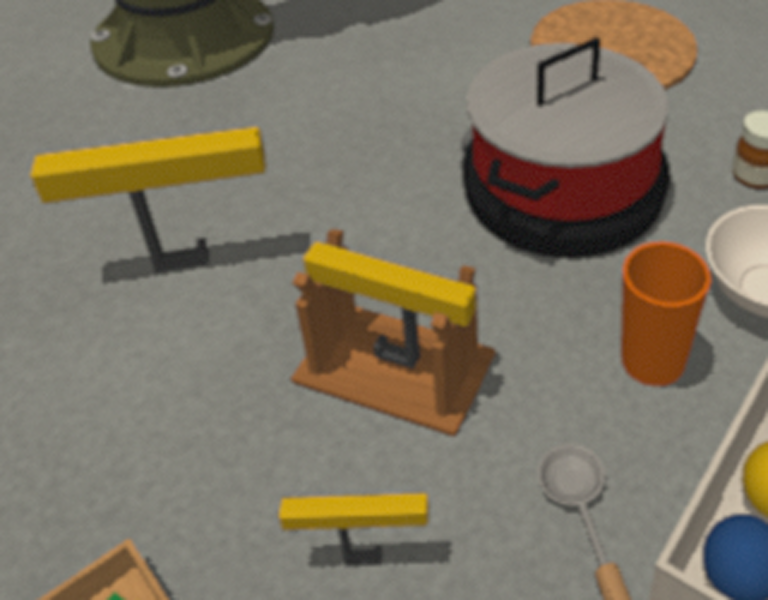

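The racked lifter at (262,257) in the scene view measures about 139x24 mm with its top at 121 mm. The other two are 186 mm at (161,208) and 95 mm at (247,353). So the racked one is the right size. Its shank sits toward the right-hand end in the image, so the lifter's +x points at about 12.5° and the hook opens toward the robot. I'll move over the mat, lid and rack to refine the positions with the wrist camera.

Request:
arm_command --series '[[[-34,-23,-10],0],[[-67,-46,-20],0],[[-101,-69,-30],0],[[-134,-92,-40],0],[[-168,-115,-50],0]]' --grip -1

```text
time_s: 0.6
tool_pos: [0.3417, 0.4434, 0.2805]
tool_rot: [-180.0, -0.0, 160.0]
force: [-0.2, 1.1, 1.5]
grip_width: 0.0871
grasp_force: 0.0
```

Request:
arm_command --series '[[[-34,-23,-10],-0.12],[[-67,-46,-20],-0.24],[[-101,-69,-30],-0.36],[[-134,-92,-40],-0.48],[[-168,-115,-50],-0.567]]'

```text
time_s: 1.1
tool_pos: [0.4601, 0.2779, 0.3307]
tool_rot: [180.0, -0.0, -167.3]
force: [0.5, 0.6, -0.5]
grip_width: 0.0869
grasp_force: 0.0
```

Request:
arm_command --series '[[[0,0,0],0],[[0,0,0],0],[[0,0,0],0],[[0,0,0],0],[[0,0,0],0]]'

```text
time_s: 1.6
tool_pos: [0.4588, 0.2805, 0.3301]
tool_rot: [-180.0, -0.0, -167.4]
force: [0.1, 1.4, -1.2]
grip_width: 0.0872
grasp_force: 0.0
```

```bash
cat >> h.py <<'E'
def shift(x,y,z,yaw,o=None):
    o=o or env.get_obs();M=R.from_euler('xyz',o["tool_rot"],degrees=True)
    d=M.inv().apply(np.array([x,y,z])-o["tool_pos"])*1000
    t=-((yaw-o["tool_rot"][2]+180)%360-180)
    print("from",np.round(o["tool_pos"],4),np.round(o["tool_rot"],1),"shift",d.round(1),"turn",round(np.radians(t),3))
def snap(name):
    o=env.get_obs();p,d=viewer.read_camera("wrist");cv2.imwrite(f"pics/{name}.png",p)
    return o,p,d,pts("wrist",d,wristT(o))
E
python3 - <<'E'
from h import *
o,p,d,P=snap("w_mat")
h=cv2.cvtColor(p,cv2.COLOR_BGR2HSV)
m=((d>0)&(P[...,2]<.03)&(h[...,1]>80)&(np.hypot(P[...,0]-.46,P[...,1]-.28)<.14)).astype(np.uint8)
q=P[m>0];print(len(q),np.median(q,0),circ(q[[0]]) if 0 else "",cv2.minEnclosingCircle((q[:,:2]*1000).astype(np.float32)))
c=max(cv2.findContours(m,0,1)[0],key=cv2.contourArea)[:,0]
q=P[c[:,1],c[:,0]];print("fit",circ(q),c.min(0),c.max(0))
# top view refit
z=np.load("top0.npz");p,d=z["p"],z["d"];P=pts("top",d);h=cv2.cvtColor(p,cv2.COLOR_BGR2HSV)
m=((d>0)&(P[...,2]<.03)&(h[...,1]>80)&(np.hypot(P[...,0]-.46,P[...,1]-.28)<.14)).astype(np.uint8)
c=max(cv2.findContours(m,0,1)[0],key=cv2.contourArea)[:,0]
print("top fit",circ(P[c[:,1],c[:,0]]),c.min(0),c.max(0))
shift(.53,.02,.34,-167.5)
E
```

```text
11213 [0.4607431  0.27863977 0.01117756]  ((468.1715087890625, 277.992919921875), 106.56861114501953)
fit (array([0.46696321, 0.27972336]), np.float64(0.10343863162309926)) [256 102] [375 221]
top fit (array([0.46774976, 0.27937264]), np.float64(0.10315421067745743)) [184 190] [254 260]
from [0.459  0.2803 0.3303] [-180.    -0.  -167.4] shift [ -12.8 -269.5   -9.7] turn 0.001
```

Request:
arm_command --series '[[[-3,-48,-3],0],[[-6,-96,-5],0],[[-9,-144,-7],0],[[-11,-192,-9],0],[[-12,-240,-10],0]]'

```text
time_s: 2.15
tool_pos: [0.5233, 0.0463, 0.3409]
tool_rot: [180.0, 0.1, -167.5]
force: [1.0, 0.5, -0.7]
grip_width: 0.0871
grasp_force: 0.0
```

Request:
arm_command --series '[[[-1,-20,0],0],[[-1,-30,0],0],[[-1,-30,0],0],[[-1,-30,0],0],[[-1,-30,0],0]]'

```text
time_s: 2.65
tool_pos: [0.5303, 0.0209, 0.3404]
tool_rot: [180.0, -0.0, -167.3]
force: [-0.2, 0.5, -0.7]
grip_width: 0.0869
grasp_force: 0.0
```

Run:
```python
from h import *
o,p,d,P=snap("w_lid")
for a,b in((.15,.19),):
    m=(d>0)&(P[...,2]>a)&(P[...,2]<b)&(np.hypot(P[...,0]-.549,P[...,1]-.02)<.06)
    q=P[m];print("loop",len(q),np.median(q[:,2]),rect(q))
m=((d>0)&(P[...,2]>.108)&(P[...,2]<.145)&(np.hypot(P[...,0]-.549,P[...,1]-.02)<.13)).astype(np.uint8)
c=max(cv2.findContours(m,0,1)[0],key=cv2.contourArea)[:,0]
print("lid",circ(P[c[:,1],c[:,0]]),c.min(0),c.max(0))
shift(.54,-.24,.26,-167.5)
```

```text
loop 424 0.17012650459772688 (array([547.9,  20.7]), array([74.5,  8.3]), np.float32(70.3))
lid (array([0.54796801, 0.021463  ]), np.float64(0.09651349484856692)) [245 113] [382 245]
from [0.5303 0.0206 0.3404] [ 180.    -0.  -167.4] shift [  47.5 -256.5   80.3] turn 0.002
```

Request:
arm_command --series '[[[9,-48,5],0],[[19,-96,15],0],[[28,-144,30],0],[[37,-190,50],0],[[46,-235,68],0]]'

```text
time_s: 3.2
tool_pos: [0.5366, -0.2198, 0.2726]
tool_rot: [180.0, 0.1, -167.4]
force: [0.9, 0.9, 0.3]
grip_width: 0.0872
grasp_force: 0.0
```

Request:
arm_command --series '[[[2,-15,8],0],[[2,-22,12],0],[[2,-22,12],0],[[2,-22,12],0],[[2,-22,12],0]]'

```text
time_s: 3.7
tool_pos: [0.54, -0.2393, 0.2617]
tool_rot: [180.0, 0.1, -167.4]
force: [-0.2, 0.7, -0.7]
grip_width: 0.087
grasp_force: 0.0
```

Run:
```python
from h import *
o,p,d,P=snap("w_rack")
k,l,s,c=cv2.connectedComponentsWithStats((yellow(p)&(np.hypot(P[...,0]-.55,P[...,1]+.256)<.1)).astype(np.uint8))
i=1+np.argmax(s[1:,4]);q=P[(l==i)&(d>0)];zt=np.percentile(q[:,2],90);q=q[q[:,2]>zt-.008]
r=rect(q);print(c[i],zt,r,len(q))
m=(d>0)&~yellow(p)&(P[...,2]>.075)&(P[...,2]<.125)&(np.hypot(P[...,0]-.55,P[...,1]+.256)<.09)
print("uprights",rect(P[m]))
a=np.radians(r[2]);
shift(r[0][0]/1000,r[0][1]/1000,.097,r[2]+180)
```

```text
[299.89314337 186.48530721] 0.1209166624229957 (array([ 550.7, -256. ]), array([137.5,  21.3]), np.float32(12.4)) 2235
uprights (array([ 551.3, -254.8]), array([139.7,  69. ]), np.float32(12.3))
from [ 0.5399 -0.2397  0.2618] [ 1.800e+02  1.000e-01 -1.674e+02] shift [ -6.8 -18.3 164.8] turn 0.004
```

View pics/w_rack.png

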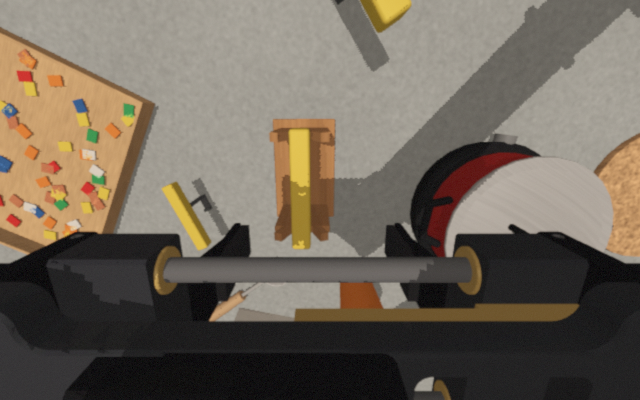

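The wrist view shows the rack at (303,180) with the yellow handle from (300,130) to (300,245), fully visible. Its length of 137.5 mm and top at 121 mm both fit. Next I'll descend and grip.

Request:
arm_command --series '[[[-4,-10,20],0],[[-7,-18,50],0],[[-7,-18,80],0],[[-7,-18,100],0],[[-7,-18,110],0]]'

```text
time_s: 4.25
tool_pos: [0.5493, -0.2559, 0.1493]
tool_rot: [179.9, -0.1, -167.5]
force: [-1.0, -0.3, -0.2]
grip_width: 0.087
grasp_force: 0.0
```

Request:
arm_command --series '[[[0,0,15],0],[[0,0,30],0],[[0,0,42],0],[[0,0,51],0],[[0,0,55],0]]'

```text
time_s: 4.75
tool_pos: [0.5494, -0.2573, 0.095]
tool_rot: [180.0, -0.1, -167.6]
force: [-0.0, -0.1, -0.0]
grip_width: 0.0871
grasp_force: 0.0
```

Request:
arm_command --series '[[[0,0,0],0],[[0,0,0],0],[[0,0,0],0],[[0,0,0],0],[[0,0,0],0]]'

```text
time_s: 5.25
tool_pos: [0.5499, -0.2576, 0.0964]
tool_rot: [-180.0, 0.0, -167.6]
force: [0.2, -0.2, 0.4]
grip_width: 0.0869
grasp_force: 0.0
```

```bash
python3 -c "
from h import *
shift(.5507,-.256,.097,-167.6)"
```

```text
from [ 0.5499 -0.2576  0.0964] [-180.     0.  -167.6] shift [-1.1  1.4 -0.6] turn 0.001
```

Request:
arm_command --series '[[[-1,1,0],0],[[-1,1,0],0],[[-1,1,0],0],[[-1,1,0],0],[[-1,1,0],0]]' --grip 1 --grip_force 10

```text
time_s: 5.75
tool_pos: [0.5505, -0.2563, 0.096]
tool_rot: [180.0, 0.0, -167.6]
force: [0.2, 0.5, 0.6]
grip_width: 0.0548
grasp_force: 0.0
```

Request:
arm_command --series '[[[0,0,0],0],[[0,0,0],0],[[0,0,0],0],[[0,0,0],0],[[0,0,0],0]]' --grip 1 --grip_force 10

```text
time_s: 6.25
tool_pos: [0.5505, -0.2564, 0.0961]
tool_rot: [-180.0, 0.0, -167.6]
force: [0.8, -1.0, -0.2]
grip_width: 0.022
grasp_force: 10.0
```

Request:
arm_command --series '[[[0,0,0],0],[[0,0,0],0],[[0,0,0],0],[[0,0,0],0],[[0,0,0],0]]' --grip 1 --grip_force 55

```text
time_s: 6.75
tool_pos: [0.5505, -0.2564, 0.0961]
tool_rot: [-180.0, 0.0, -167.6]
force: [0.1, -0.7, 0.2]
grip_width: 0.0213
grasp_force: 55.0
```

Request:
arm_command --series '[[[0,0,-5],0],[[0,0,-15],0],[[0,0,-30],0],[[0,0,-50],0],[[0,0,-75],0]]'

```text
time_s: 7.25
tool_pos: [0.5501, -0.2562, 0.1723]
tool_rot: [180.0, -0.0, -167.6]
force: [0.3, 0.1, -2.0]
grip_width: 0.0216
grasp_force: 55.0
```

Request:
arm_command --series '[[[0,0,-35],0],[[0,0,-70],0],[[0,0,-100],0],[[0,0,-125],0],[[0,0,-139],0]]'

```text
time_s: 7.75
tool_pos: [0.551, -0.257, 0.3139]
tool_rot: [-179.9, 0.2, -167.6]
force: [-0.3, 0.4, -1.7]
grip_width: 0.0217
grasp_force: 55.0
```

Run:
```python
from h import *
o,p,d,P=snap("w_held")
a=np.radians(-19.6)
print(np.cos(a),np.sin(a))
shift(.548+.048*np.cos(a),.0205+.048*np.sin(a),.30,160.4,o)
p,d=viewer.read_camera("scene");P=pts("scene",d);np.savez("s1.npz",p=p,d=d)
m=yellow(p)&(d>0)&(P[...,2]>.25);q=P[m];print(len(q),rect(q),np.percentile(q[:,2],[5,50,95]))
C=q-q.mean(0);w,v=np.linalg.eigh(C.T@C);ax=v[:,2];print("axis tilt",np.degrees(np.arcsin(ax[2])))
```

```text
0.9420574527872967 -0.33545156975025503
from [ 0.551  -0.257   0.3139] [-179.9    0.2 -167.6] shift [-97.4 246.3  13.8] turn 0.559
862 (array([ 585.8, -248.8]), array([74.2, 30.3]), np.float32(9.7)) [0.31966696 0.33607554 0.3410429 ]
axis tilt 1.7527101805030838
```

Request:
arm_command --series '[[[-8,20,0],0.04],[[-23,58,0],0.13],[[-40,100,0],0.25],[[-57,143,0],0.36],[[-73,185,0],0.47]]'

```text
time_s: 8.35
tool_pos: [0.5812, -0.0579, 0.3085]
tool_rot: [-180.0, -0.1, 165.3]
force: [1.2, -0.0, -1.8]
grip_width: 0.0218
grasp_force: 55.0
```

Run:
```python
from h import *
a=np.radians(-19.6)
shift(.548+.048*np.cos(a),.0205+.048*np.sin(a),.30,160.4)
```

```text
from [ 0.5812 -0.0579  0.3085] [-1.800e+02 -1.000e-01  1.653e+02] shift [ 4.2 63.3  8.4] turn 0.085
```

Request:
arm_command --series '[[[2,35,4],0.05],[[4,52,8],0.08],[[4,61,8],0.085],[[4,61,8],0.085],[[4,61,8],0.085]]'

```text
time_s: 8.85
tool_pos: [0.593, -0.0018, 0.3018]
tool_rot: [-179.9, -0.0, 160.6]
force: [0.5, 0.2, -2.2]
grip_width: 0.0213
grasp_force: 55.0
```

Request:
arm_command --series '[[[0,0,0],0],[[0,0,0],0],[[0,0,0],0],[[0,0,0],0],[[0,0,0],0]]'

```text
time_s: 9.35
tool_pos: [0.5933, -0.0001, 0.3022]
tool_rot: [180.0, 0.0, 160.6]
force: [-0.5, 0.4, -2.8]
grip_width: 0.0212
grasp_force: 55.0
```

Run:
```python
from h import *
a=np.radians(-19.6)
shift(.548+.048*np.cos(a),.0205+.048*np.sin(a),.224,160.4)
o,p,d,P=snap("w_pre")
p,d=viewer.read_camera("scene");cv2.imwrite("pics/s_pre.png",cv2.resize(p[60:260,220:460],None,fx=3,fy=3,interpolation=2))
P=pts("scene",d)
m=(d>0)&(P[...,2]>.185)&(P[...,2]<.26)&(np.hypot(P[...,0]-.593,P[...,1]-.005)<.05)
q=P[m];print("hook",len(q),q.min(0),q.max(0),np.median(q,0))
```

```text
from [ 5.933e-01 -1.000e-04  3.022e-01] [180.    0.  160.6] shift [ 1.5  4.2 78.2] turn 0.004
hook 198 [ 0.57522228 -0.01592697  0.22266843] [0.61409375 0.0119594  0.25993013] [ 0.60519954 -0.00587253  0.23369851]
```

View pics/s_pre.png

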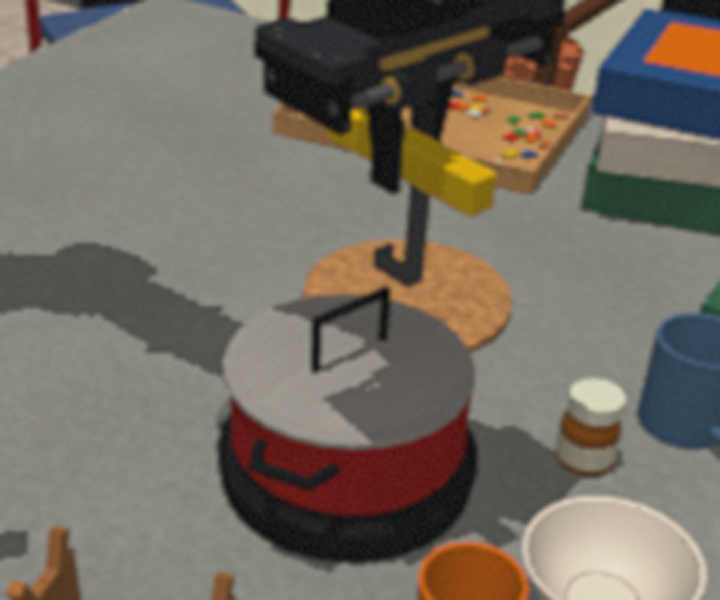

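The view shows the hook foot at (400,265), level, behind the loop (bar from (315,320) to (388,292)) and opening toward it. Next I'll align and descend on the far side.

Request:
arm_command --series '[[[1,4,5],0],[[1,4,20],0],[[1,4,38],0],[[1,4,55],0],[[1,4,65],0]]'

```text
time_s: 9.95
tool_pos: [0.5924, 0.0045, 0.2343]
tool_rot: [-179.9, -0.2, 160.7]
force: [-0.0, 0.2, -2.5]
grip_width: 0.0213
grasp_force: 55.0
```

Request:
arm_command --series '[[[0,0,6],0],[[0,0,10],0],[[0,0,13],0],[[0,0,13],0],[[0,0,13],0]]'

```text
time_s: 10.45
tool_pos: [0.594, 0.0042, 0.2246]
tool_rot: [180.0, 0.1, 160.6]
force: [0.2, -0.9, -2.2]
grip_width: 0.0214
grasp_force: 55.0
```

Request:
arm_command --series '[[[0,0,0],0],[[0,0,0],0],[[0,0,0],0],[[0,0,0],0],[[0,0,0],0]]'

```text
time_s: 10.95
tool_pos: [0.5937, 0.0043, 0.2241]
tool_rot: [180.0, 0.0, 160.7]
force: [0.7, -0.6, -1.7]
grip_width: 0.0212
grasp_force: 55.0
```

Run:
```python
from h import *
shift(.548,.0208,.224,160.5)
p,d=viewer.read_camera("scene");cv2.imwrite("pics/s_low.png",cv2.resize(p[100:240,260:420],None,fx=4,fy=4,interpolation=2))
```

```text
from [0.5937 0.0043 0.2241] [180.    0.  160.7] shift [48.6  0.4  0.1] turn 0.003
```

View pics/s_low.png

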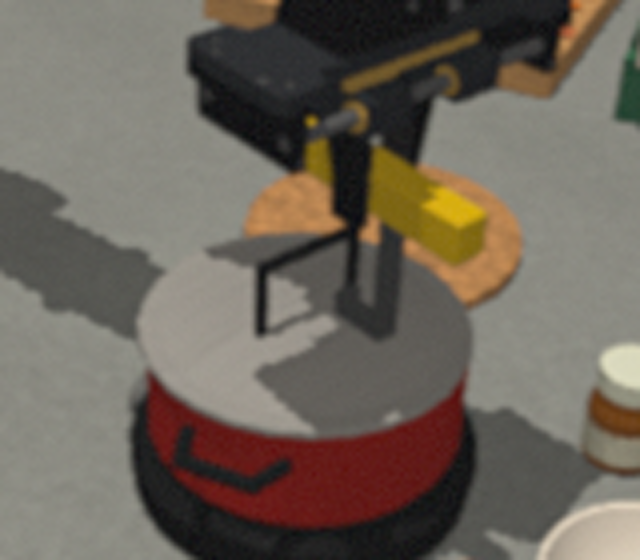

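The hook is low behind the loop, with its foot around (365,320), and clear of the dome. Now I'll slide it under the bar.

Request:
arm_command --series '[[[5,0,0],0],[[12,0,0],0],[[20,0,0],0],[[27,0,0],0],[[32,0,0],0]]'

```text
time_s: 11.5
tool_pos: [0.5626, 0.0153, 0.2242]
tool_rot: [180.0, -0.0, 160.7]
force: [-0.1, 1.5, -1.9]
grip_width: 0.0214
grasp_force: 55.0
```

Request:
arm_command --series '[[[5,0,0],0],[[10,0,0],0],[[14,0,0],0],[[16,0,0],0],[[16,0,0],0]]'

```text
time_s: 12.0
tool_pos: [0.5482, 0.0203, 0.2241]
tool_rot: [180.0, 0.0, 160.7]
force: [0.4, -0.7, -2.3]
grip_width: 0.0215
grasp_force: 55.0
```

Request:
arm_command --series '[[[0,0,0],0],[[0,0,0],0],[[0,0,0],0],[[0,0,0],0],[[0,0,0],0]]'

```text
time_s: 12.5
tool_pos: [0.5484, 0.0201, 0.224]
tool_rot: [-180.0, 0.0, 160.6]
force: [-0.4, 0.6, -2.5]
grip_width: 0.0214
grasp_force: 55.0
```

Run:
```python
from h import *
shift(.548,.0208,.238,160.5)
p,d=viewer.read_camera("scene");cv2.imwrite("pics/s_in.png",cv2.resize(p[100:240,260:420],None,fx=4,fy=4,interpolation=2))
```

```text
from [0.5484 0.0201 0.224 ] [-180.     0.   160.6] shift [  0.6   0.5 -14. ] turn 0.002
```

View pics/s_in.png

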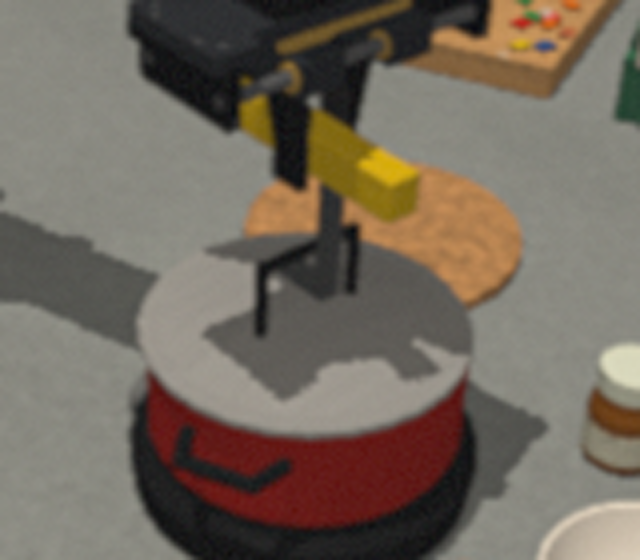

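The foot passes through the loop, centred near the bar's middle at (308,246). Now a slow lift.

Request:
arm_command --series '[[[0,0.5,-3],0],[[0,0.5,-6],0],[[0,0.5,-9],0],[[0,0.5,-11],0],[[0,0.5,-12],0]]'

```text
time_s: 13.05
tool_pos: [0.5487, 0.0206, 0.2365]
tool_rot: [180.0, 0.0, 160.6]
force: [-0.5, 0.2, -1.7]
grip_width: 0.0217
grasp_force: 55.0
```

Request:
arm_command --series '[[[0,0,-1],0],[[0,0,-2],0],[[0,0,-3],0],[[0,0,-4],0],[[0,0,-5],0]]'

```text
time_s: 13.55
tool_pos: [0.5482, 0.0206, 0.2407]
tool_rot: [-180.0, -0.0, 160.6]
force: [-0.3, -0.4, -6.2]
grip_width: 0.0214
grasp_force: 55.0
```

Request:
arm_command --series '[[[0,0,-2],0],[[0,0,-4],0],[[0,0,-6],0],[[0,0,-8],0],[[0,0,-10],0]]'

```text
time_s: 14.05
tool_pos: [0.5485, 0.0206, 0.2513]
tool_rot: [180.0, 0.0, 160.6]
force: [-0.3, -0.3, -6.2]
grip_width: 0.0216
grasp_force: 55.0
```

Request:
arm_command --series '[[[0,0,0],0],[[0,0,0],0],[[0,0,0],0],[[0,0,0],0],[[0,0,0],0]]'

```text
time_s: 14.55
tool_pos: [0.5485, 0.0206, 0.251]
tool_rot: [180.0, -0.0, 160.7]
force: [-0.3, -0.1, -6.4]
grip_width: 0.0213
grasp_force: 55.0
```

```bash
cat >> h.py <<'E'
def lidpose(lo,hi,c,r=.14,n="scene"):
    p,d=viewer.read_camera(n);P=pts(n,d)
    h=cv2.cvtColor(p,cv2.COLOR_BGR2HSV)
    m=(d>0)&(P[...,2]>lo)&(P[...,2]<hi)&(np.hypot(P[...,0]-c[0],P[...,1]-c[1])<r)&(h[...,1]<60)&(h[...,2]>70)
    q=P[m];f=q-q.mean(0);A=np.c_[f[:,:2],np.ones(len(f))];s=np.linalg.lstsq(A,f[:,2],rcond=None)[0]
    print("lid",n,len(q),q.mean(0).round(4),"tilt deg x,y",np.degrees(s[:2]).round(2),cv2.minEnclosingCircle((q[:,:2]*1000).astype(np.float32)))
    return p
E
python3 - <<'E'
from h import *
p=lidpose(.118,.16,(.548,.0208));lidpose(.118,.16,(.548,.0208),n="top");cv2.imwrite("pics/s_up.png",cv2.resize(p[60:260,220:460],None,fx=3,fy=3,interpolation=2))
E
```

```text
lid scene 3104 [0.5589 0.0008 0.133 ] tilt deg x,y [-0.31  0.88] ((547.85009765625, 18.371355056762695), 99.20780944824219)
lid top 536 [ 0.5488 -0.0289  0.131 ] tilt deg x,y [-0.15  2.08] ((548.9176635742188, -4.699613094329834), 93.03385925292969)
```

View pics/s_up.png

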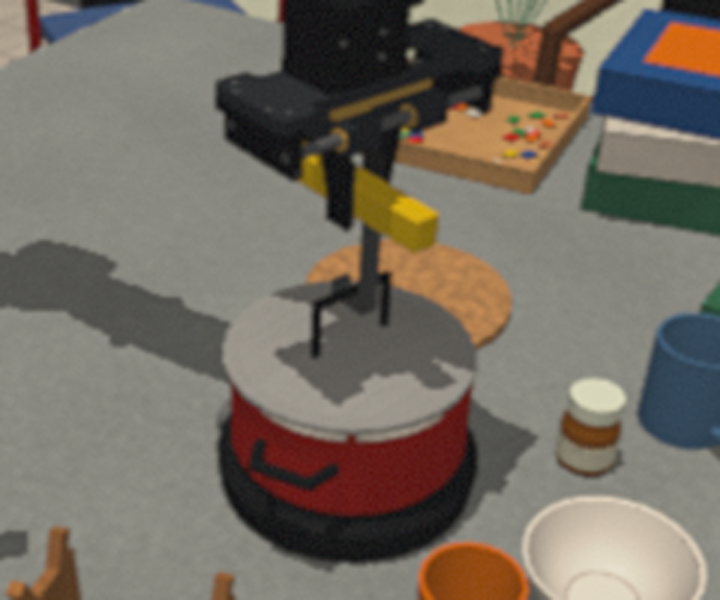

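The lid hangs level on the hook at about 0.4 kg, with its plug edge visible above the rim at (350,435). I'll raise it further and carry it gently to the mat.

Request:
arm_command --series '[[[0,0,-2],0],[[0,0,-6],0],[[0,0,-11],0],[[0,0,-17],0],[[0,0,-23],0]]'

```text
time_s: 15.15
tool_pos: [0.5487, 0.0206, 0.2748]
tool_rot: [180.0, 0.0, 160.6]
force: [0.2, 0.2, -6.8]
grip_width: 0.0214
grasp_force: 55.0
```

Request:
arm_command --series '[[[0,0,-6],0],[[0,0,-12],0],[[0,0,-17],0],[[0,0,-21],0],[[0,0,-23],0]]'

```text
time_s: 15.65
tool_pos: [0.5487, 0.0206, 0.2976]
tool_rot: [180.0, 0.0, 160.6]
force: [0.5, 0.2, -6.9]
grip_width: 0.0216
grasp_force: 55.0
```

Request:
arm_command --series '[[[0.6,0.8,0],0],[[1.8,2.4,0],0],[[3.6,4.8,0],0],[[6,8,0],0],[[9,12,0],0]]'

```text
time_s: 16.15
tool_pos: [0.5438, 0.0353, 0.2969]
tool_rot: [-180.0, -0.0, 160.6]
force: [-0.4, 1.1, -4.6]
grip_width: 0.022
grasp_force: 55.0
```

Request:
arm_command --series '[[[3.6,4.8,0],0],[[7.8,10.4,0],0],[[12.6,16.8,0],0],[[17.4,23.2,0],0],[[22.2,29.6,0],0]]'

```text
time_s: 16.65
tool_pos: [0.5326, 0.0711, 0.2971]
tool_rot: [180.0, -0.0, 160.7]
force: [0.2, -0.2, -5.6]
grip_width: 0.0214
grasp_force: 55.0
```

Request:
arm_command --series '[[[4.8,6.4,0],0],[[9.6,12.8,0],0],[[14.4,19.2,0],0],[[19.2,25.6,0],0],[[24,32,0],0]]'

```text
time_s: 17.15
tool_pos: [0.5206, 0.109, 0.2971]
tool_rot: [180.0, 0.0, 160.6]
force: [-0.3, -0.1, -6.9]
grip_width: 0.0215
grasp_force: 55.0
```

Request:
arm_command --series '[[[4.8,6.4,0],0],[[9.6,12.8,0],0],[[14.4,19.2,0],0],[[19.2,25.6,0],0],[[24,32,0],0]]'

```text
time_s: 17.65
tool_pos: [0.5086, 0.1471, 0.2971]
tool_rot: [180.0, 0.0, 160.6]
force: [-0.6, -0.6, -5.7]
grip_width: 0.0213
grasp_force: 55.0
```

Request:
arm_command --series '[[[4.8,6.4,0],0],[[9.6,12.8,0],0],[[14.4,19.2,0],0],[[19.2,25.6,0],0],[[24,32,0],0]]'

```text
time_s: 18.15
tool_pos: [0.4966, 0.1853, 0.2971]
tool_rot: [180.0, 0.0, 160.6]
force: [-0.4, 1.0, -6.8]
grip_width: 0.0214
grasp_force: 55.0
```

Request:
arm_command --series '[[[4.8,6.4,0],0],[[9.6,12.8,0],0],[[14.4,19.2,0],0],[[19.2,25.6,0],0],[[24,32,0],0]]'

```text
time_s: 18.65
tool_pos: [0.4845, 0.2234, 0.2971]
tool_rot: [180.0, 0.0, 160.6]
force: [0.3, 0.5, -6.8]
grip_width: 0.0215
grasp_force: 55.0
```

Request:
arm_command --series '[[[4.8,6.4,0],0],[[9.6,12.8,0],0],[[14.4,19.2,0],0],[[18.6,24.8,0],0],[[22.2,29.6,0],0]]'

```text
time_s: 19.15
tool_pos: [0.4733, 0.2588, 0.297]
tool_rot: [180.0, -0.0, 160.7]
force: [0.2, 0.1, -6.3]
grip_width: 0.0216
grasp_force: 55.0
```

Request:
arm_command --series '[[[3,4,0],0],[[5.4,7.2,0],0],[[7.2,9.6,0],0],[[8.4,11.2,0],0],[[9,12,0],0]]'

```text
time_s: 19.65
tool_pos: [0.4691, 0.2724, 0.2971]
tool_rot: [180.0, 0.0, 160.6]
force: [1.1, 0.8, -6.2]
grip_width: 0.0214
grasp_force: 55.0
```

Request:
arm_command --series '[[[0,0,0],0],[[0,0,0],0],[[0,0,0],0],[[0,0,0],0],[[0,0,0],0]]'

```text
time_s: 20.15
tool_pos: [0.4691, 0.2723, 0.2971]
tool_rot: [180.0, 0.0, 160.6]
force: [0.8, -0.1, -6.2]
grip_width: 0.0215
grasp_force: 55.0
```

Run:
```python
from h import *
shift(.467,.279,.15,160.6)
o=env.get_obs();c=o["tool_pos"][:2]
lidpose(.15,.20,c);
for n in("top","scene"):
    p,d=viewer.read_camera(n);P=pts(n,d);h=cv2.cvtColor(p,cv2.COLOR_BGR2HSV)
    m=(d>0)&(P[...,2]>.148)&(P[...,2]<.19)&(np.hypot(P[...,0]-c[0],P[...,1]-c[1])<.13)
    q=P[m];print(n,len(q),cv2.minEnclosingCircle((q[:,:2]*1000).astype(np.float32)))
```

```text
from [0.4691 0.2723 0.2971] [180.    0.  160.6] shift [  4.3   5.6 147.1] turn 0.001
lid scene 1765 [0.479  0.2513 0.1788] tilt deg x,y [-0.57  1.15] ((469.6060485839844, 268.22613525390625), 98.3612060546875)
top 2366 ((470.0815124511719, 272.4330749511719), 97.9546127319336)
scene 1818 ((469.650146484375, 270.0013732910156), 100.13129425048828)
```

Request:
arm_command --series '[[[1,1,2],0],[[2,2.5,6],0],[[3,4,12],0],[[4,5,19],0],[[4.3,5.6,26],0]]'

```text
time_s: 20.8
tool_pos: [0.4665, 0.2793, 0.2701]
tool_rot: [-180.0, -0.0, 160.7]
force: [0.1, -0.1, -6.9]
grip_width: 0.0214
grasp_force: 55.0
```

Request:
arm_command --series '[[[0,0,8],0],[[0,0,16],0],[[0,0,24],0],[[0,0,32],0],[[0,0,40],0]]'

```text
time_s: 21.3
tool_pos: [0.4669, 0.279, 0.2304]
tool_rot: [180.0, 0.0, 160.6]
force: [0.5, -0.9, -5.6]
grip_width: 0.0214
grasp_force: 55.0
```

Request:
arm_command --series '[[[0,0,8],0],[[0,0,16],0],[[0,0,24],0],[[0,0,31],0],[[0,0,37],0]]'

```text
time_s: 21.8
tool_pos: [0.4668, 0.279, 0.1934]
tool_rot: [-180.0, -0.0, 160.6]
force: [-1.0, 0.1, -7.1]
grip_width: 0.0214
grasp_force: 55.0
```

Request:
arm_command --series '[[[0,0,5],0],[[0,0,9],0],[[0,0,12],0],[[0,0,14],0],[[0,0,15],0]]'

```text
time_s: 22.3
tool_pos: [0.4669, 0.2791, 0.179]
tool_rot: [180.0, 0.0, 160.6]
force: [0.4, 0.1, -4.8]
grip_width: 0.0217
grasp_force: 55.0
```

Request:
arm_command --series '[[[0,0,0],0],[[0,0,0],0],[[0,0,0],0],[[0,0,0],0],[[0,0,0],0]]'

```text
time_s: 22.8
tool_pos: [0.4669, 0.2791, 0.1792]
tool_rot: [180.0, 0.0, 160.6]
force: [0.3, -0.3, -6.6]
grip_width: 0.0217
grasp_force: 55.0
```

Run:
```python
from h import *
shift(.467,.279,.148,160.6)
o=env.get_obs();c=o["tool_pos"][:2]
for n in("top","scene"):
    p,d=viewer.read_camera(n);P=pts(n,d)
    m=(d>0)&(P[...,2]>.035)&(P[...,2]<.07)&(np.hypot(P[...,0]-c[0],P[...,1]-c[1])<.13)
    q=P[m];print(n,len(q),cv2.minEnclosingCircle((q[:,:2]*1000).astype(np.float32)),np.percentile(q[:,2],[10,50,90]))
```

```text
from [0.4669 0.2791 0.1792] [180.    0.  160.6] shift [-0.1 -0.1 31.2] turn 0.001
top 1875 ((468.0162048339844, 279.9859313964844), 97.87969970703125) [0.05603267 0.06021376 0.06518714]
scene 1730 ((466.88397216796875, 277.86370849609375), 101.18897247314453) [0.05690718 0.06081924 0.06554574]
```

Centred and level. Next is 20 mm down, then slow steps until touchdown.

Request:
arm_command --series '[[[0,0,4],0],[[0,0,9],0],[[0,0,14],0],[[0,0,18],0],[[0,0,20],0]]'

```text
time_s: 23.4
tool_pos: [0.4665, 0.2789, 0.1583]
tool_rot: [-180.0, -0.0, 160.6]
force: [0.1, -0.4, -6.4]
grip_width: 0.0214
grasp_force: 55.0
```

Request:
arm_command --series '[[[0,0,1],0],[[0,0,2],0],[[0,0,3],0],[[0,0,4],0],[[0,0,5],0]]'

```text
time_s: 23.9
tool_pos: [0.4669, 0.2792, 0.1541]
tool_rot: [180.0, 0.0, 160.7]
force: [-0.7, 0.2, -6.7]
grip_width: 0.0215
grasp_force: 55.0
```

Request:
arm_command --series '[[[0,0,1],0],[[0,0,2],0],[[0,0,3],0],[[0,0,4],0],[[0,0,5],0]]'

```text
time_s: 24.4
tool_pos: [0.4669, 0.2791, 0.149]
tool_rot: [180.0, 0.0, 160.6]
force: [-0.0, -0.1, -6.3]
grip_width: 0.0215
grasp_force: 55.0
```

Request:
arm_command --series '[[[0,0,1],0],[[0,0,2],0],[[0,0,3],0],[[0,0,4],0],[[0,0,5],0]]'

```text
time_s: 24.9
tool_pos: [0.4674, 0.2794, 0.1447]
tool_rot: [179.9, 0.0, 160.6]
force: [0.8, 0.8, -2.4]
grip_width: 0.0211
grasp_force: 55.0
```

Request:
arm_command --series '[[[0,0,2],0],[[0,0,5],0],[[0,0,8],0],[[0,0,9],0],[[0,0,9],0]]'

```text
time_s: 25.4
tool_pos: [0.4667, 0.279, 0.1347]
tool_rot: [-180.0, -0.0, 160.6]
force: [-0.0, 0.3, -1.5]
grip_width: 0.0217
grasp_force: 55.0
```

Request:
arm_command --series '[[[0,0,0],0],[[0,0,0],0],[[0,0,0],0],[[0,0,0],0],[[0,0,0],0]]'

```text
time_s: 25.9
tool_pos: [0.4669, 0.2791, 0.1351]
tool_rot: [180.0, 0.0, 160.6]
force: [-1.0, 0.4, -2.5]
grip_width: 0.0215
grasp_force: 55.0
```

Run:
```python
from h import *
o=env.get_obs();c=o["tool_pos"][:2];print(o["tool_pos"])
for n in("top","scene"):
    p,d=viewer.read_camera(n);P=pts(n,d);h=cv2.cvtColor(p,cv2.COLOR_BGR2HSV)
    m=(d>0)&(P[...,2]>.017)&(P[...,2]<.05)&(np.hypot(P[...,0]-c[0],P[...,1]-c[1])<.13)&(h[...,1]<70)
    q=P[m];print(n,len(q),cv2.minEnclosingCircle((q[:,:2]*1000).astype(np.float32)),np.percentile(q[:,2],[10,50,90]))
cv2.imwrite("pics/s_mat.png",cv2.resize(p[40:200,270:470],None,fx=4,fy=3.75,interpolation=2))
```

```text
[0.46692954 0.279058   0.13513781]
top 1707 ((467.26800537109375, 279.2037048339844), 97.31731414794922) [0.0240843  0.02835751 0.03314321]
scene 1356 ((467.32330322265625, 278.4034423828125), 99.16214752197266) [0.02521842 0.02980028 0.03390487]
```

View pics/s_mat.png

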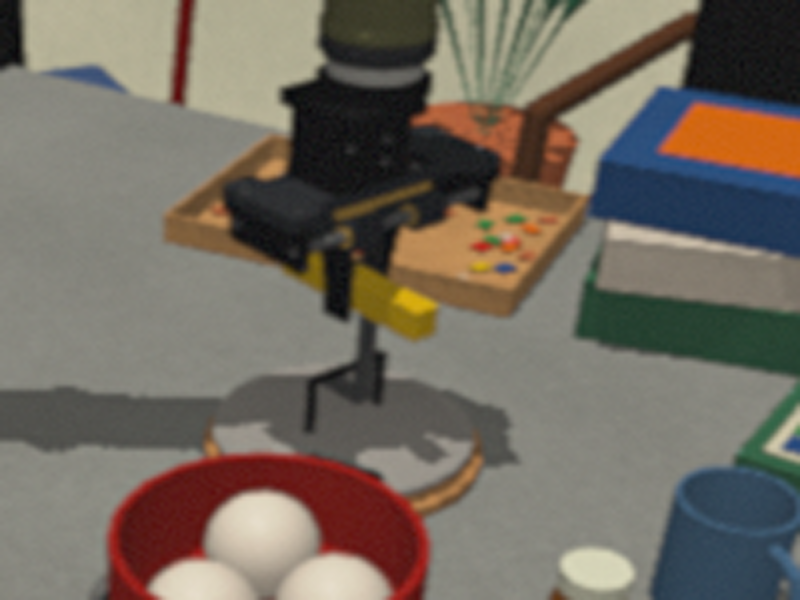

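The lid lies flat and centred on the mat (dome near (345,430)), with the hook lowered clear of the bar. Next I'll back out and rise.

Request:
arm_command --series '[[[-3,0,0],0],[[-8,0,0],0],[[-14,0,0],0],[[-20,0,0],0],[[-26,0,0],0]]'

```text
time_s: 26.5
tool_pos: [0.4921, 0.2701, 0.1351]
tool_rot: [180.0, 0.0, 160.6]
force: [0.8, 0.4, -1.8]
grip_width: 0.0216
grasp_force: 55.0
```

Request:
arm_command --series '[[[-7,0,0],0],[[-14,0,0],0],[[-20,0,0],0],[[-24,0,0],0],[[-24,0,0],0]]'

```text
time_s: 27.0
tool_pos: [0.5147, 0.2621, 0.135]
tool_rot: [-180.0, 0.0, 160.6]
force: [0.4, -0.3, -1.8]
grip_width: 0.0213
grasp_force: 55.0
```

Request:
arm_command --series '[[[0,0,-10],0],[[0,0,-30],0],[[0,0,-60],0],[[0,0,-95],0],[[0,0,-130],0]]'

```text
time_s: 27.5
tool_pos: [0.5135, 0.2627, 0.2671]
tool_rot: [180.0, -0.0, 160.7]
force: [0.9, 0.2, -1.7]
grip_width: 0.0216
grasp_force: 55.0
```

Request:
arm_command --series '[[[0,0,-25],0],[[0,0,-40],0],[[0,0,-45],0],[[0,0,-45],0],[[0,0,-45],0]]'

```text
time_s: 28.0
tool_pos: [0.5134, 0.2623, 0.3085]
tool_rot: [-179.9, -0.1, 160.7]
force: [0.0, 0.9, -2.2]
grip_width: 0.0216
grasp_force: 55.0
```

Run:
```python
from h import *
o=env.get_obs();c=(.467,.279)
for n in("top","scene"):
    p,d=viewer.read_camera(n);P=pts(n,d);h=cv2.cvtColor(p,cv2.COLOR_BGR2HSV)
    m=(d>0)&(P[...,2]>.017)&(P[...,2]<.05)&(np.hypot(P[...,0]-c[0],P[...,1]-c[1])<.13)&(h[...,1]<70)
    q=P[m];print(n,len(q),cv2.minEnclosingCircle((q[:,:2]*1000).astype(np.float32)))
shift(.56,0,.31,192.4)
shift(.5505,-.2564,.31,192.4)
```

```text
top 2318 ((466.97479248046875, 279.6398620605469), 98.17169189453125)
scene 1427 ((466.940185546875, 277.2730712890625), 98.2059555053711)
from [0.5134 0.2622 0.3084] [-1.799e+02 -1.000e-01  1.607e+02] shift [-130.9 -232.    -1.3] turn -0.554
from [0.5134 0.2622 0.3084] [-1.799e+02 -1.000e-01  1.607e+02] shift [-206.8 -477.    -0.9] turn -0.554
```

Request:
arm_command --series '[[[-4,-9,0],0],[[-12,-27,0],0],[[-26,-60,0],0],[[-42,-96,0],0],[[-58,-133,0],0]]'

```text
time_s: 28.6
tool_pos: [0.5245, 0.1142, 0.31]
tool_rot: [-180.0, 0.0, 160.6]
force: [0.4, -0.2, -1.8]
grip_width: 0.0214
grasp_force: 55.0
```

Request:
arm_command --series '[[[-16,-37,0],0],[[-32,-73,0],0],[[-48,-110,0],0],[[-64,-147,0],0],[[-80,-183,0],0]]'

```text
time_s: 29.1
tool_pos: [0.5383, -0.0854, 0.3102]
tool_rot: [180.0, 0.0, 160.5]
force: [0.8, -0.3, -2.2]
grip_width: 0.0218
grasp_force: 55.0
```

Request:
arm_command --series '[[[-16,-37,0],-0.1],[[-32,-73,0],-0.22],[[-46,-105,0],-0.34],[[-56,-128,0],-0.46],[[-62,-142,0],-0.554]]'

```text
time_s: 29.6
tool_pos: [0.5487, -0.241, 0.3101]
tool_rot: [-179.9, -0.1, -167.7]
force: [-0.2, -0.2, -2.0]
grip_width: 0.0215
grasp_force: 55.0
```

Request:
arm_command --series '[[[0,0,0],0],[[0,0,0],0],[[0,0,0],0],[[0,0,0],0],[[0,0,0],0]]'

```text
time_s: 30.1
tool_pos: [0.5512, -0.2349, 0.3101]
tool_rot: [180.0, 0.0, -167.5]
force: [0.3, 0.7, -1.8]
grip_width: 0.0219
grasp_force: 55.0
```

Run:
```python
from h import *
shift(.5505,-.2564,.22,192.4)
```

```text
from [ 0.5512 -0.2349  0.3101] [ 180.     0.  -167.5] shift [  5.3 -20.9  90.1] turn 0.001
```

Request:
arm_command --series '[[[2,-8,0],0],[[4,-16,0],0],[[5,-21,5],0],[[5,-21,20],0],[[5,-21,40],0]]'

```text
time_s: 30.6
tool_pos: [0.5507, -0.2581, 0.2693]
tool_rot: [-180.0, 0.1, -167.7]
force: [0.1, -0.2, -1.9]
grip_width: 0.0213
grasp_force: 55.0
```

Request:
arm_command --series '[[[0,0,20],0],[[0,0,35],0],[[0,0,45],0],[[0,0,50],0],[[0,0,50],0]]'

```text
time_s: 31.1
tool_pos: [0.5504, -0.2574, 0.2195]
tool_rot: [180.0, -0.0, -167.6]
force: [-0.7, -0.0, -1.3]
grip_width: 0.0214
grasp_force: 55.0
```

Request:
arm_command --series '[[[0,0,0],0],[[0,0,0],0],[[0,0,0],0],[[0,0,0],0],[[0,0,0],0]]'

```text
time_s: 31.6
tool_pos: [0.5507, -0.2575, 0.2203]
tool_rot: [-180.0, 0.0, -167.6]
force: [1.0, 0.7, -2.9]
grip_width: 0.0217
grasp_force: 55.0
```

Run:
```python
from h import *
shift(.5505,-.2564,.0961,192.4)
p,d=viewer.read_camera("scene");P=pts("scene",d)
m=yellow(p)&(d>0)&(P[...,2]>.19)&(np.hypot(P[...,0]-.55,P[...,1]+.256)<.1)
q=P[m];q=q[q[:,2]>.2];print(len(q),rect(q),q.max(0))
p,d=viewer.read_camera("top");P=pts("top",d)
m=yellow(p)&(d>0)&(P[...,2]>.2)&(np.hypot(P[...,0]-.55,P[...,1]+.256)<.1)
q=P[m];print(len(q),rect(q) if len(q) else 0)
```

```text
from [ 0.5507 -0.2575  0.2203] [-180.     0.  -167.6] shift [  0.    1.1 124.2] turn -0.0
725 (array([ 566.7, -286.5]), array([143.7,  53.8]), np.float32(55.4)) [ 0.62309222 -0.23484245  0.2985801 ]
97 (array([ 600.1, -243.6]), array([35.6, 21.2]), np.float32(2.3))
```

Aligned. I'll lower into the notches, slowly near the end.

Request:
arm_command --series '[[[0,1,8],0],[[0,1,25],0],[[0,1,45],0],[[0,1,62],0],[[0,1,75],0]]'

```text
time_s: 32.2
tool_pos: [0.5497, -0.256, 0.1432]
tool_rot: [179.9, -0.1, -167.6]
force: [0.0, -0.2, -2.4]
grip_width: 0.0215
grasp_force: 55.0
```

Request:
arm_command --series '[[[0,0,9],0],[[0,0,17],0],[[0,0,24],0],[[0,0,29],0],[[0,0,32],0]]'

```text
time_s: 32.7
tool_pos: [0.5504, -0.2565, 0.1128]
tool_rot: [180.0, 0.0, -167.6]
force: [0.1, -0.7, -1.9]
grip_width: 0.0218
grasp_force: 55.0
```

Request:
arm_command --series '[[[0,0,3],0],[[0,0,6],0],[[0,0,9],0],[[0,0,12],0],[[0,0,14],0]]'

```text
time_s: 33.2
tool_pos: [0.5503, -0.2564, 0.0988]
tool_rot: [180.0, -0.0, -167.6]
force: [-0.1, 0.3, -1.9]
grip_width: 0.0213
grasp_force: 55.0
```

Request:
arm_command --series '[[[0,0,0.5],0],[[0,0,1],0],[[0,0,1.5],0],[[0,0,2],0],[[0,0,2.5],0]]'

```text
time_s: 33.7
tool_pos: [0.5504, -0.2565, 0.0966]
tool_rot: [-180.0, 0.0, -167.6]
force: [-0.3, -0.0, -2.0]
grip_width: 0.0217
grasp_force: 55.0
```

Request:
arm_command --series '[[[0,0,0],0],[[0,0,0],0],[[0,0,0],0],[[0,0,0],0],[[0,0,0],0]]'

```text
time_s: 34.2
tool_pos: [0.5504, -0.2565, 0.0966]
tool_rot: [180.0, 0.0, -167.6]
force: [0.5, -0.6, -1.4]
grip_width: 0.0214
grasp_force: 55.0
```

Request:
arm_command --series '[[[0,0,0.3],0],[[0,0,0.6],0],[[0,0,0.8],0],[[0,0,0.8],0],[[0,0,0.8],0]]'

```text
time_s: 34.7
tool_pos: [0.5504, -0.2565, 0.0961]
tool_rot: [180.0, 0.0, -167.6]
force: [-1.3, 0.9, 2.1]
grip_width: 0.0212
grasp_force: 55.0
```

Request:
arm_command --series '[[[0,0,0],0],[[0,0,0],0],[[0,0,0],0],[[0,0,0],0],[[0,0,0],0]]' --grip_force 3

```text
time_s: 35.2
tool_pos: [0.5505, -0.2565, 0.0959]
tool_rot: [-180.0, 0.0, -167.6]
force: [-2.6, 0.9, 3.7]
grip_width: 0.022
grasp_force: 3.0
```

Request:
arm_command --series '[[[0,0,0],0],[[0,0,0],0],[[0,0,0],0],[[0,0,0],0],[[0,0,0],0]]' --grip -0.2

```text
time_s: 35.7
tool_pos: [0.5504, -0.2565, 0.0957]
tool_rot: [-180.0, 0.0, -167.6]
force: [0.5, 0.6, 0.2]
grip_width: 0.0495
grasp_force: 0.0
```

Request:
arm_command --series '[[[0,0,0],0],[[0,0,0],0],[[0,0,0],0],[[0,0,0],0],[[0,0,0],0]]' --grip -0.8

```text
time_s: 36.2
tool_pos: [0.5504, -0.2565, 0.0957]
tool_rot: [180.0, 0.0, -167.6]
force: [0.3, 0.2, 0.0]
grip_width: 0.0772
grasp_force: 0.0
```

Request:
arm_command --series '[[[0,0,-8],0],[[0,0,-24],0],[[0,0,-50],0],[[0,0,-80],0],[[0,0,-110],0]]'

```text
time_s: 36.7
tool_pos: [0.5504, -0.2568, 0.2084]
tool_rot: [-180.0, 0.1, -167.6]
force: [0.1, -1.4, 0.3]
grip_width: 0.0781
grasp_force: 0.0
```

Request:
arm_command --series '[[[20,0,-30],0],[[55,0,-60],0],[[90,0,-80],0],[[110,0,-90],0],[[110,0,-90],0]]'

```text
time_s: 37.2
tool_pos: [0.4409, -0.283, 0.2995]
tool_rot: [-179.9, 0.3, -167.9]
force: [-0.1, 0.3, 0.1]
grip_width: 0.0784
grasp_force: 0.0
```

Run:
```python
from h import *
for n in("top","scene"):
    p,d=viewer.read_camera(n);P=pts(n,d)
    q=P[yellow(p)&(d>0)&(np.hypot(P[...,0]-.55,P[...,1]+.256)<.1)]
    z=np.percentile(q[:,2],90);print(n,len(q),z,rect(q[q[:,2]>z-.012]))
    h=cv2.cvtColor(p,cv2.COLOR_BGR2HSV)
    m=(d>0)&(P[...,2]>.017)&(P[...,2]<.05)&(np.hypot(P[...,0]-.467,P[...,1]-.279)<.13)&(h[...,1]<70)
    print("lid",cv2.minEnclosingCircle((P[m][:,:2]*1000).astype(np.float32)))
cv2.imwrite("pics/end.png",p)
```

```text
top 424 0.12382868708244596 (array([ 550.4, -254.8]), array([136.1,  22.4]), np.float32(12.1))
lid ((468.55194091796875, 282.2257385253906), 100.8217544555664)
scene 1140 0.1218921670024448 (array([ 553.7, -256.6]), array([137.2,  31.4]), np.float32(15.6))
lid ((467.4939880371094, 276.6966552734375), 98.35285186767578)
```

View pics/end.png

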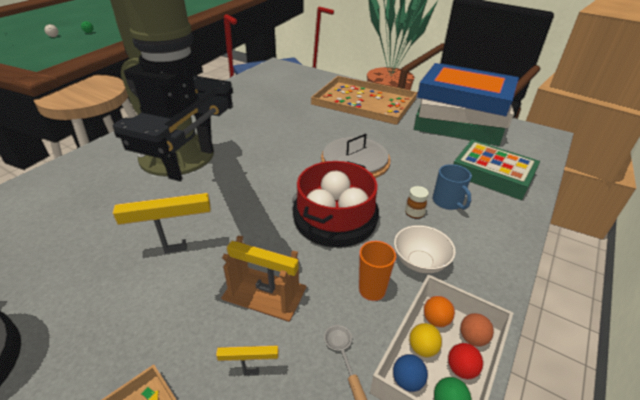

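The lid is flat on the mat at (355,155), the lifter hangs in its rack at (262,258) as before, and the bystanders haven't moved. I'll settle the arm and hand in.

Request:
arm_command --series '[[[0,0,0],0],[[0,0,0],0],[[0,0,0],0],[[0,0,0],0],[[0,0,0],0]]'

```text
time_s: 37.8
tool_pos: [0.443, -0.28, 0.2954]
tool_rot: [180.0, -0.0, -167.6]
force: [0.2, -0.3, 0.3]
grip_width: 0.0785
grasp_force: 0.0
```

```bash
python3 -c "
from cell import env
print(env.sign_off())"
```

```text
the job is handed in; nothing more can be done
None
```

The job was handed in at about 38 s: the lid lies flat in the middle of the cork mat, the lifter hangs back in its rack as it was, and the mug, tumbler, bowl and jar look undisturbed; hand-in returned no verdict.

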